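Put returned reagent bottles back in their lanes

TASK

Four part-used reagent bottles have come back to the chemical store and stand loose on the bench. Put each one back in the divided spill tray, standing on the tray floor in the empty front half of the lane whose back half holds the full one of the same shape and size. Keep the bottles upright and set them down gently, do not push the full ones out of place, and leave the wash bottle where it stands.

Things in the scene. Friction and masses are not known exactly. Their poses are not given: they have to be found in the camera images.
- large_returned (a point): Returned, part-used large amber-glass bottle: round, diameter 62, straight up to 88, then sloping in to a narrow neck (28 wide at 110) under a black ribbed screw cap of diameter 34 and height 26; total height 138 mm. About 280 g, rigid. Starts upright on the bench, right of the tray; grip it by the cap. Point: its centre, 69 mm above its underside, z up.
- small_returned (a point): Returned, part-used small amber-glass bottle: round, diameter 46, straight up to 56, then sloping in to a narrow neck (23 wide at 72) under a black ribbed screw cap of diameter 28 and height 24; total height 98 mm. About 100 g, rigid. Starts upright on the bench, right of the tray; grip it by the cap. Point: its centre, 49 mm above its underside, z up.
- squat_returned (a point): Returned, part-used squat white plastic jar: round, diameter 56, with a dark grey screw cap of diameter 60 and height 24 that slightly overhangs it; total height 74 mm. About 120 g, rigid. Starts upright on the bench, right of the tray; grip it by the cap. Point: its centre, 37 mm above its underside, z up.
- square_returned (a point): Returned, part-used square white plastic bottle: 52 x 52 up to 84, then a short shoulder and neck (36 wide at 92) under a dark grey screw cap of diameter 40 and height 24; total height 118 mm. About 160 g, rigid. Starts upright on the bench, right of the tray; grip it by the cap. Point: its centre, 59 mm above its underside, z up. Its x and y axes are square to its flat sides.
- large_full (a point): Full large bottle or jar, same shape and size as large_returned, about 450 g, loose, standing on the tray floor in the back half of one of the four lanes; which lane changes from start to start. The point is its centre, 69 mm above its underside.
- small_full (a point): Full small bottle or jar, same shape and size as small_returned, about 160 g, loose, standing on the tray floor in the back half of one of the four lanes; which lane changes from start to start. The point is its centre, 49 mm above its underside.
- squat_full (a point): Full squat bottle or jar, same shape and size as squat_returned, about 200 g, loose, standing on the tray floor in the back half of one of the four lanes; which lane changes from start to start. The point is its centre, 37 mm above its underside.
- square_full (a point): Full square bottle or jar, same shape and size as square_returned, about 260 g, loose, standing on the tray floor in the back half of one of the four lanes; which lane changes from start to start. The point is its centre, 59 mm above its underside.
- tray: Grey spill tray, fixed, left of the bottles; 230 (x) x 364 (y) mm, walls 40 high. Origin: centre of its underside, floor 5 above it; -x is the front, nearer the robot. Dividers along x (30 high, 4 thick, at y = -90, 0, 90) make four lanes, centre lines y = -135, -45, 45, 135, 86 wide, 222 long inside, room for two bottles one behind the other. Full ones stand within 8 of x = +55; the front half (x below 0) is empty.
- wash_bottle_mid (a point): Loose wash bottle, translucent, diameter 50 mm, cap at 110, bent spout rising to 139 and reaching 47 out along its -x. Not part of the job. Point: on its axis 55 above its underside. It, a beaker, an upturned funnel and a roll of labels (these three at most 66 high, 70 wide) stand among the returned bottles, all at least 95 mm apart centre to centre.

How it is judged:
By the outcome, as a careful person would: the job done as asked, in the order asked, and still so for the second after the job is handed in, with the robot touching nothing.
It also fails if it takes over 99 s, if anything falls off the work surface, if the arm or the gripper's body presses on something with over 40 N, if the wrist force passes 120 N, or if a joint passes its speed limit or range.

ROBOT

A 6-joint arm with a two-finger parallel gripper is mounted at the origin on the work surface. World frame = base frame: x ahead of the robot, y to its left, z up, the work surface at z = 0. Lengths are in mm, angles in degrees, forces in N, time in s.
With the tool pointing down it reaches from about 300 to 850 mm from the base axis. Payload 4.2 kg.
Tool frame: the origin (TCP) lies on the centre line of the jaws, within the pads' length; the fingertips stand env.nose_length ahead of it and the grasp point (between the pads) lies 2 mm behind it (env.nose_length is the distance from the TCP to the fingertips, in mm); z points along the fingers, y is the direction in which the jaws open and shut (so a half turn about z gives the same grasp; the last joint's range is limited). The gripper opens to 91 mm and grips with 3 to 60 N. Pads are 32 mm wide; open, the fingers measure 118 mm over their backs; the gripper's body (76 mm by 178 mm) begins 60 mm behind the grasp point.
Start: joints at [-73.052, 18.312, 89.639, -0, 72.044, -1.146], TCP at [178.585, -546.579, 230.976] pointing down, gripper open.
Joint ranges: [-177.97, 177.97], [-48.28, 115.42], [12.27, 149.76], [-77.06, 257.06], [2.81, 150.46], [-146.56, 146.56]. Speed limits (degrees/s): [147.25, 147.25, 180, 180, 180, 180].

INTERFACE

Orientations are given as [roll, pitch, yaw] about the fixed x, y, z axes, in that order (R = Rz(yaw) Ry(pitch) Rx(roll)).
In Python, from workcell import env gives the robot as it stands. The module is installed in compiled form; this text tells all that it offers.
- The arm moves only by the tool jog_arm, never from a script. Its argument "deltas" is a list that holds one entry, the list of rows, each a list of 5 numbers: the shift along the tool's x, y, z in m, then the turn about the tool's z in degrees, then the finger opening in m, from 0 to 0.0912. A call has 1 to 20 rows; each row is the pose to reach, as a shift and turn from the pose commanded when the call began, along the tool's axes at that moment; what a row does not reach only later rows make up. A row lasts 1/12 s, in which the tool goes at most 41.7 mm and 7.16 degrees, less where a joint would pass 70% of its speed; a pose out of reach is approached as far as the arm can. A call with a gripper value outside its range is refused whole. The fingers move at their own pace and stop on an object; "grip_force" is the grip in N (left out, the last holds). Time passes only in rows, so rows that repeat a pose let the fingers close. It gives the time, the measured TCP pose, the force and the opening at its end, in the units of the state.
- env.state(): the state, without advancing time (a new reading comes with each control period).
- env.grab_frame(name): name is "side" or "top" or "wrist"; returns the picture (420x560x3 uint8, red, green, blue); there is no depth.
- env.camera_params(name): a dict with "fx", "fy", "cx", "cy" (pixels), "k1" (the pictures are not rectified: a ray, as slopes to the right and down, at radius r is drawn at 1 + k1 r^2 times it, then the intrinsics apply), "xyz" and "orientation" of the camera in the world. Camera axes: x right, y down, z forward; pixel columns grow to the right and rows downward; lengths in mm; the calibration is good to about 2 mm. A picture is of the moment at which its call begins: read the wrist's pose just before it. camera_params takes no time and is no camera call; for the wrist camera it gives the pose at the moment of the call.
- env.job_done(): hands the job in, once; it reports no verdict.
Trained networks look in the newest picture that a camera, given by its name, has taken for a name from the list of things; names that differ only in an ending like _2 or _b are one class to them, and where a whole thing is asked for, a point or a joint stands for the part that bears it (a point fixed in the world has none). Each returns a list of dicts, best first, with "conf" (0 to 1); they miss things now and then, are a little off and sometimes report something else, mostly with a low value. They report only what shows in the picture. A call takes as long as a camera call.
- env.look_for(camera, label): "xyz" ([x, y, z] in mm, in world coordinates, good to about 4 mm: the middle of the surface that is visible of it).
The state is a dict: "time_s": time; "qpos": joint angles; "qvel": joint speeds; "effort": joint torques, N m; "ee_pos": TCP position; "ee_rot": TCP orientation; "force": force on the tool from outside, world axes, zero at the start; "torque": the same for the moment, N m; "gripper_width": finger opening in mm.
Only numpy, scipy, OpenCV 4.12 (cv2) and the standard library are available. Lean on these libraries where they do the work, as an engineer would, in place of code of your own. Each camera call takes 0.05 s, during which the arm holds its last target.

## Working session

There is one attempt and no reset: what is moved stays moved. The work goes in short steps, Python scripts to look and compute and a tool call to move; the robot and the scene stay as the last step left them, time stands still between calls to the robot, and variables do not carry over. Pictures are saved under pics/ and viewed, and the job is handed in when it is done.

Besides the shell and the picture viewer there is one more tool, called after "Request:" in YAML: its name, and indented under it one key for each argument. jog_arm: Moves the arm, as the interface text tells. Its arguments: {"type":"object","properties":{"deltas":{"type":"array"},"grip_force":{"type":"number"}},"required":["deltas"]}

```bash
mkdir -p pics; ls
python3 - <<'E'
from workcell import env
import cv2
print(env.state()); print(env.nose_length)
for n in ("side","top","wrist"):
    im=env.grab_frame(n); cv2.imwrite(f"pics/{n}0.png",im[:,:,::-1]); print(n,env.camera_params(n))
E
```

```text
pics
{'time_s': 0.0, 'qpos': array([-7.30525008e+01,  1.83522792e+01,  8.97076144e+01, -1.27446392e-03,
        7.20423743e+01, -1.14742277e+00]), 'qvel': array([-0.03654561, -0.10543437, -0.01231692, -0.04271761,  0.06586289,
       -0.01263344]), 'effort': array([ 1.03696737e-03, -4.12463272e+01, -2.31972921e+01,  7.28880661e-02,
        4.58789896e-02, -1.50251726e-04]), 'ee_pos': array([ 178.43134513, -546.11245122,  230.10566145]), 'ee_rot': array([-1.79897728e+02, -8.36477642e-04,  1.80953152e+01]), 'force': array([-0.63239477,  0.08455841,  0.16965478]), 'torque': array([-0.07270159,  0.07347409, -0.02611936]), 'gripper_width': 91.18026505326033}
17.0
side {'fx': 521.6906681486732, 'fy': 521.6906681486732, 'cx': 275.9675831958327, 'cy': 213.2299611549757, 'k1': -0.10180762741018709, 'xyz': array([ 32.78155128, 702.66855883, 923.56170161]), 'orientation': array([-134.32920309,    0.71354326, -143.83028338])}
top {'fx': 383.42200060276133, 'fy': 383.42200060276133, 'cx': 278.1855528181044, 'cy': 201.29641665666176, 'k1': -0.08927417355928745, 'xyz': array([4.12756641e+02, 8.15362955e-01, 8.35340567e+02]), 'orientation': array([-169.73265663,    0.33421492,  -89.33787699])}
wrist {'fx': 303.11021534266996, 'fy': 303.11021534266996, 'cx': 283.78003008181554, 'cy': 215.18727035967342, 'k1': 0.010809377009751885, 'xyz': array([ 249.00126314, -523.02808607,  383.76872794]), 'orientation': array([ 1.64803170e+02,  5.83160180e-02, -7.19441608e+01])}
```

View pics/top0.png

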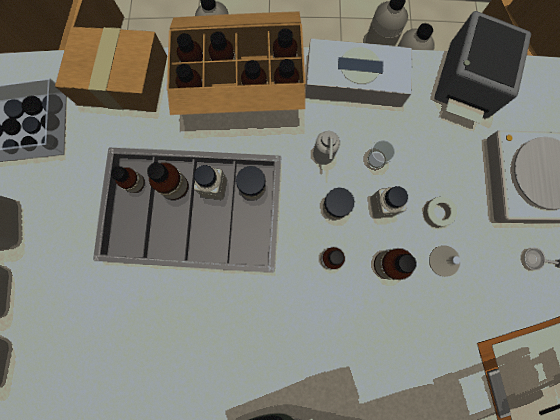

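View pics/side0.png

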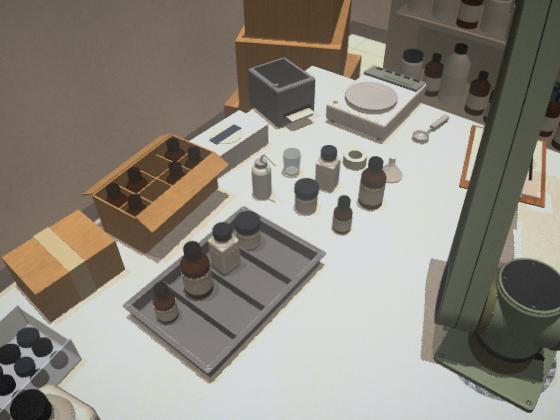

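Run:
```python
from workcell import env
import numpy as np
np.set_printoptions(precision=1,suppress=True)
for c in ("top","side"):
  for n in ["large_returned","small_returned","squat_returned","square_returned","large_full","small_full","squat_full","square_full","tray","wash_bottle_mid"]:
    if c=="side" and n=="tray": pass
    print(c,n,[(np.array(d["xyz"]),round(d["conf"],2)) for d in env.look_for(c,n)][:4])
```

```text
top large_returned [(array([ 429.1, -216.7,   98.2]), 0.83), (array([594.3, 317.9,  66.2]), 0.16)]
top small_returned [(array([440.1, -91.9,  65.5]), 0.97)]
top squat_returned [(array([587. , 140.5,  92.2]), 0.72), (array([ 550.4, -113.4,   73.4]), 0.7)]
top square_returned [(array([ 549. , -210.4,   88.7]), 0.81), (array([439.9, -95.6,  65.8]), 0.42)]
top large_full [(array([584.5, 228.9, 104.4]), 0.96)]
top small_full [(array([594.7, 318.3,  72.1]), 0.81)]
top squat_full [(array([590.8,  61.2,  77.5]), 0.92)]
top square_full [(array([583.3, 141.2,  92.4]), 0.61)]
top tray [(array([515.5, 198.9,   8. ]), 0.78)]
top wash_bottle_mid [(array([659.2, -92.9,  90.4]), 0.81)]
side large_returned [(array([ 418.6, -210. ,   78.7]), 0.77)]
side small_returned [(array([433.7, -92.2,  56.6]), 0.62)]
side squat_returned [(array([ 544.7, -100.7,   58.5]), 0.79), (array([ 417.4, -213.6,   79.1]), 0.48)]
side square_returned [(array([ 545.7, -199.7,   72.3]), 0.78), (array([582.1,  78.9,  75.7]), 0.52)]
side large_full [(array([578. , 256.8,  91.5]), 0.68)]
side small_full [(array([585.8, 339.6,  66. ]), 0.67)]
side squat_full [(array([581.3,  78. ,  74.3]), 0.65)]
side square_full [(array([576.9, 164.6,  77.4]), 0.92)]
side tray [(array([514.7, 237.9,  10.8]), 0.64), (array([586. , 339.7,  62.4]), 0.6)]
side wash_bottle_mid [(array([661.1, -74.9,  68.9]), 0.79)]
```

```bash
cat > h.py <<'E'
from workcell import env
import numpy as np, cv2
from scipy.spatial.transform import Rotation as R
np.set_printoptions(precision=1,suppress=True)
def cam(n,p=None):
    p=p or env.camera_params(n)
    K=np.array([[p["fx"],0,p["cx"]],[0,p["fy"],p["cy"]],[0,0,1.]]); D=np.array([p["k1"],0,0,0,0.])
    return K,D,R.from_euler("xyz",p["orientation"],degrees=True).as_matrix(),np.array(p["xyz"])
def unproj(n,uv,z,p=None):
    K,D,M,t=cam(n,p); q=cv2.undistortPoints(np.array(uv,float).reshape(-1,1,2),K,D).reshape(-1,2)
    d=np.c_[q,np.ones(len(q))]@M.T
    return t+d*((z-t[2])/d[:,2])[:,None]
def proj(n,X,p=None):
    K,D,M,t=cam(n,p); Xc=(np.atleast_2d(X).astype(float)-t)@M
    return cv2.projectPoints(Xc,np.zeros(3),np.zeros(3),K,D)[0].reshape(-1,2)
def circle(n,x,y,z,r,p=None,k=40):
    a=np.linspace(0,2*np.pi,k); return proj(n,np.c_[x+r*np.cos(a),y+r*np.sin(a),np.full(k,z)],p)
E
python3 - <<'E'
import cv2
im=cv2.imread("pics/top0.png")
cv2.imwrite("pics/topA.png",cv2.resize(im[120:295,300:480],None,fx=4.2,fy=3.4*0+4.2*0+3.4,interpolation=3)) if 0 else cv2.imwrite("pics/topA.png",cv2.resize(im[120:290,300:480],None,fx=3.5,fy=3.5,interpolation=3))
cv2.imwrite("pics/topB.png",cv2.resize(im[140:280,90:290],None,fx=4,fy=4,interpolation=3))
E
```

```text
(no output)
```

View pics/topA.png

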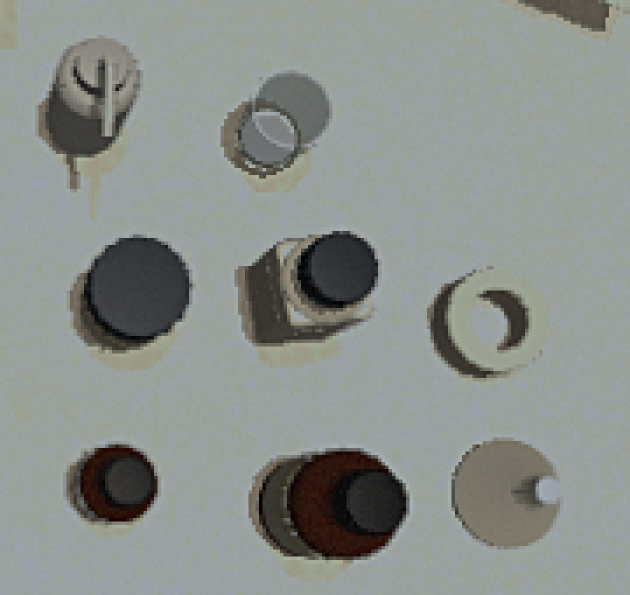

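View pics/topB.png

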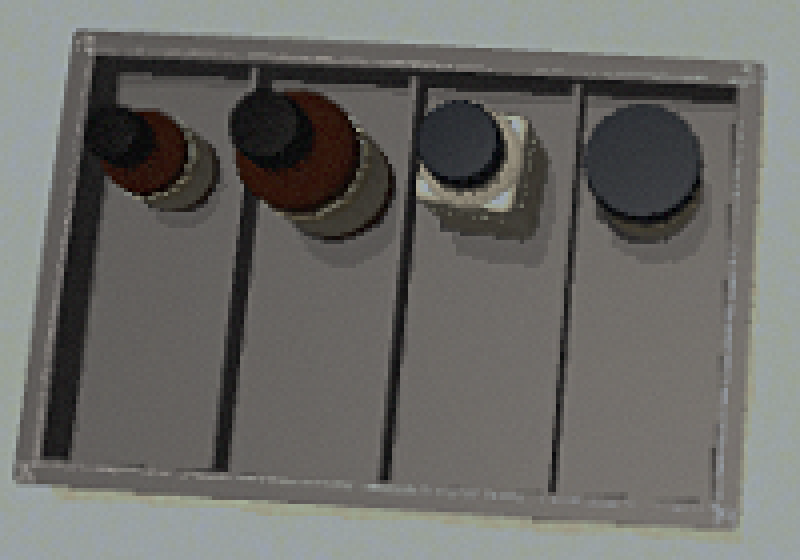

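Run:
```python
from h import *
from scipy.optimize import least_squares
A=lambda u,v:((u+.5)/3.5-.5+300,(v+.5)/3.5-.5+120)
B=lambda u,v:((u+.5)/4-.5+90,(v+.5)/4-.5+140)
for n,uv,z in [("squat",A(139,288),74),("square",A(339,269),118),("small",A(129,479),98),("large",A(372,499),138),
 ("smallF",B(118,134),103),("largeF",B(266,128),143),("squareF",B(460,142),123),("squatF",B(644,160),79),("wash",A(97,70),110)]:
    print(n,unproj("top",[uv],z)[0])
c=[B(78,32),B(764,66),B(735,527),B(15,480)]
W=unproj("top",c,40); print(W)
L=np.array([[115,182],[115,-182],[-115,-182],[-115,182.]])
def f(p):
    a=np.radians(p[2]); M=np.array([[np.cos(a),-np.sin(a)],[np.sin(a),np.cos(a)]]); return ((L@M.T+p[:2])-W[:,:2]).ravel()
s=least_squares(f,[515,200,0]); print(s.x,s.fun)
im=cv2.imread("pics/top0.png"); im=cv2.resize(im,None,fx=1,fy=1)
```

```text
squat [ 550.6 -116.7   74. ]
square [ 554.4 -220.4  118. ]
small [ 440.3 -106.    98. ]
large [ 429.1 -226.8  138. ]
smallF [599.4 326.3 103. ]
largeF [592.5 236.8 143. ]
squareF [591.3 148.4 123. ]
squatF [593.8  63.2  79. ]
wash [669.6 -89.7 110. ]
[[673.6 382.8  40. ]
 [655.8   3.   40. ]
 [410.9  15.3  40. ]
 [427.8 395.   40. ]]
[542.  199.   -2.7] [-8.2 -7.4 -7.4  8.8  7.7  7.3  7.9 -8.8]
```

Run:
```python
from h import *
im=cv2.imread("pics/top0.png"); f=4
a=np.radians(-2.7); M=np.array([[np.cos(a),-np.sin(a)],[np.sin(a),np.cos(a)]])
def T(x,y,z): return np.r_[M@[x,y]+[542,199],z]
for nm,(r0,r1,c0,c1),cs in [("topA2",(120,262,300,480),[]),("topB2",(140,280,90,290),[])]:
    big=cv2.resize(im[r0:r1,c0:c1],None,fx=f,fy=f,interpolation=3)
    def pl(pts,col):
        q=((pts-[c0,r0]+.5)*f-.5); cv2.polylines(big,[np.round(q).astype(int).reshape(-1,1,2)],False,col,1)
    for z,hx,hy,col in [(40,115,182,(0,255,0)),(40,111,178,(0,255,255)),(5,111,178,(255,0,255))]:
        pl(proj("top",[T(x,y,z) for x,y in [(hx,hy),(hx,-hy),(-hx,-hy),(-hx,hy),(hx,hy)]]),col)
    for y in(-90,0,90): pl(proj("top",[T(-111,y,30),T(111,y,30)]),(0,0,255))
    for x,y,z,r in [(550.6,-116.7,74,30),(554.4,-220.4,118,20),(440.3,-106,98,14),(429.1,-226.8,138,17),(550.6,-116.7,0,28),(440.3,-106,0,23),(429.1,-226.8,0,31),
       (599.4,326.3,103,14),(592.5,236.8,143,17),(591.3,148.4,123,20),(593.8,63.2,79,30),(599.4,326.3,5,23),(592.5,236.8,5,31),(593.8,63.2,5,28)]:
        pl(circle("top",x,y,z,r),(0,255,0) if z>20 else (255,255,0))
    cv2.imwrite(f"pics/{nm}.png",big)
```

```text
(no output)
```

View pics/topA2.png

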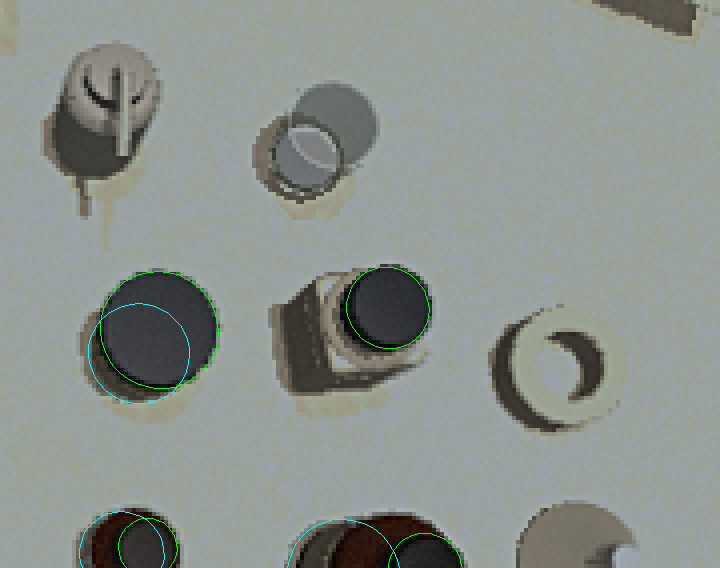

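View pics/topB2.png

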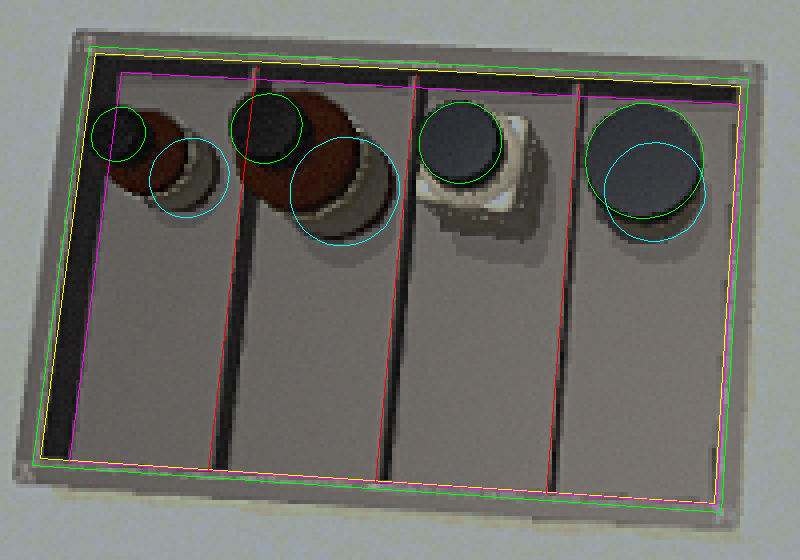

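Request:
jog_arm:
  deltas:
    - [[0.0067, -0.0045, 0, 0.4, 0.0912], [0.02, -0.0135, 0, 1.1, 0.0912], [0.04, -0.027, 0, 2.2, 0.0912], [0.064, -0.043, 0, 3.4, 0.0912], [0.091, -0.061, 0, 4.9, 0.0912], [0.118, -0.079, 0, 6.3, 0.0912], [0.145, -0.097, 0, 7.8, 0.0912], [0.172, -0.115, 0, 9.2, 0.0912], [0.199, -0.133, 0, 10.7, 0.0912], [0.226, -0.151, 0, 12.1, 0.0912], [0.253, -0.169, 0, 13.6, 0.0912], [0.277, -0.185, 0, 14.8, 0.0912], [0.297, -0.1985, 0, 15.9, 0.0912], [0.314, -0.21, 0, 16.8, 0.0912], [0.327, -0.2185, 0, 17.5, 0.0912], [0.335, -0.224, 0, 18.0, 0.0912], [0.3373, -0.2255, 0, 18.1, 0.0912], [0.3373, -0.2255, 0, 18.1, 0.0912], [0.3373, -0.2255, 0, 18.1, 0.0912]]
  grip_force: 30

```text
time_s: 2.73
ee_pos: [428.9, -227.5, 231.0]
ee_rot: [180.0, 0.0, 0.0]
force: [-0.4, 0.3, -0.4]
gripper_width: 91.3
```

```bash
cat >> h.py <<'E'
def wrist(name,objs=(),f=1.4):
    s=env.state(); p=env.camera_params("wrist"); im=env.grab_frame("wrist")[:,:,::-1].copy()
    np.save(f"pics/{name}.npy",im); import pickle; pickle.dump(p,open(f"pics/{name}.pkl","wb"))
    big=cv2.resize(im,None,fx=f,fy=f,interpolation=3)
    for x,y,z,r in objs: cv2.polylines(big,[np.round((circle("wrist",x,y,z,r,p)+.5)*f-.5).astype(int).reshape(-1,1,2)],True,(0,255,0),1)
    cv2.imwrite(f"pics/{name}.png",big)
    print("t",round(s["time_s"],2),"pos",s["ee_pos"],"rot",s["ee_rot"],"F",s["force"],"w",s["gripper_width"])
    return im,p
E
python3 - <<'E'
from h import *
wrist("w1",[(429.1,-226.8,138,17),(554.4,-220.4,118,20),(440.3,-106,98,14),(550.6,-116.7,74,30)])
E
```

```text
t 2.73 pos [ 428.9 -227.5  231. ] rot [180.   0.   0.] F [-0.4  0.3 -0.4] w 91.26374607603586
```

View pics/w1.png

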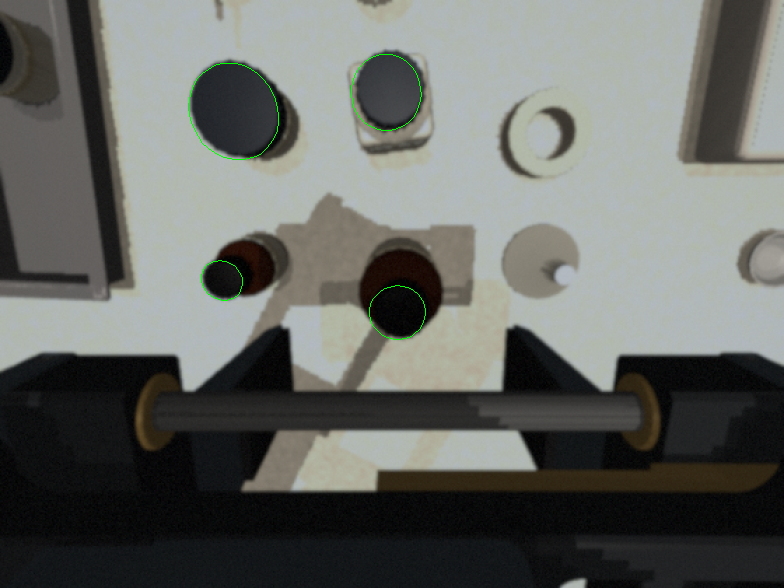

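Request:
jog_arm:
  deltas:
    - [[0, -0.0003, 0.005, 0, 0.0912], [0, -0.0003, 0.015, 0, 0.08], [0, -0.0003, 0.03, 0, 0.07], [0, -0.0003, 0.045, 0, 0.06], [0, -0.0003, 0.06, 0, 0.055], [0, -0.0003, 0.075, 0, 0.055], [0, -0.0003, 0.088, 0, 0.055], [0, -0.0003, 0.097, 0, 0.055], [0, -0.0003, 0.102, 0, 0.055], [0, -0.0003, 0.103, 0, 0.05], [0, -0.0003, 0.103, 0, 0.046], [0, -0.0003, 0.103, 0, 0.042], [0, -0.0003, 0.103, 0, 0.039], [0, -0.0003, 0.103, 0, 0.039]]

```text
time_s: 3.95
ee_pos: [429.5, -227.4, 128.6]
ee_rot: [180.0, -0.1, -0.0]
force: [0.0, -0.6, 0.1]
gripper_width: 39.2
```

Run:
```python
from h import *
wrist("w2",[(429.1,-226.8,138,17)])
```

```text
t 3.95 pos [ 429.5 -227.4  128.6] rot [180.   -0.1  -0. ] F [ 0.  -0.6  0.1] w 39.192407402618194
```

View pics/w2.png

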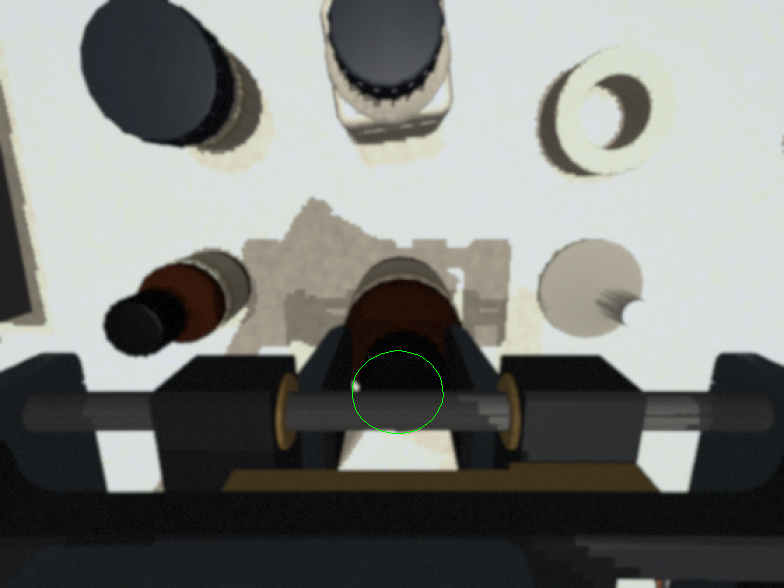

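Request:
jog_arm:
  deltas:
    - [[0, 0, 0, 0, 0.034], [0, 0, 0, 0, 0.03], [0, 0, 0, 0, 0.028], [0, 0, 0, 0, 0.028], [0, 0, 0, 0, 0.028], [0, 0, 0, 0, 0.028], [0, 0, -0.002, 0, 0.028], [0, 0, -0.006, 0, 0.028], [0, 0, -0.012, 0, 0.028], [0, 0, -0.022, 0, 0.028], [0, 0, -0.034, 0, 0.028], [0, 0, -0.048, 0, 0.028], [0, 0, -0.064, 0, 0.028], [0, 0, -0.08, 0, 0.028], [0, 0, -0.095, 0, 0.028], [0, 0, -0.108, 0, 0.028], [0, 0, -0.118, 0, 0.028], [0, 0, -0.123, 0, 0.028], [0, 0, -0.125, 0, 0.028], [0, 0, -0.125, 0, 0.028]]
  grip_force: 30

```text
time_s: 5.67
ee_pos: [429.1, -227.1, 253.1]
ee_rot: [180.0, -0.0, -0.0]
force: [0.1, 0.0, -3.1]
gripper_width: 33.3
```

Run:
```python
from h import *
wrist("w3",[(429.1,-226.8,138,17)])
im=env.grab_frame("side"); cv2.imwrite("pics/s3.png",im[:,:,::-1])
```

```text
t 5.67 pos [ 429.1 -227.1  253.1] rot [180.  -0.  -0.] F [ 0.1  0.  -3.1] w 33.307249782175155
```

View pics/w3.png

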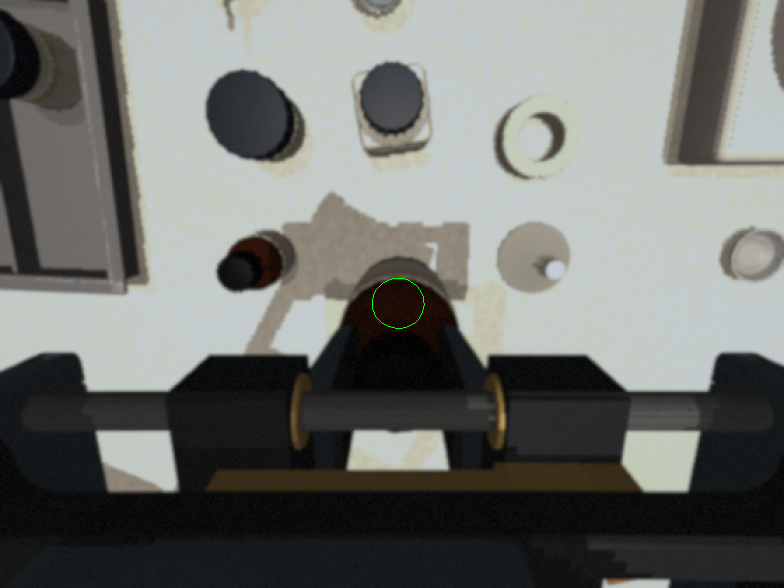

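View pics/s3.png

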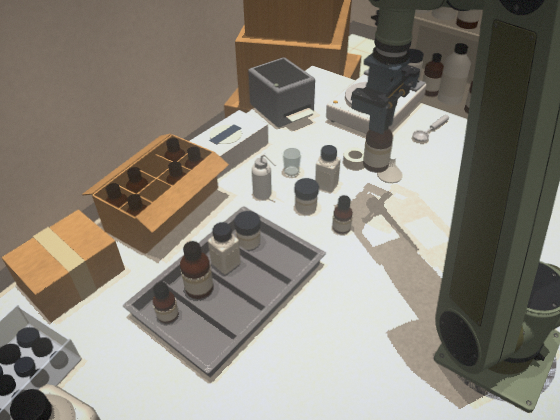

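Request:
jog_arm:
  deltas:
    - [[0.001, -0.006, 0, 0, 0.028], [0.0025, -0.02, 0, 0, 0.028], [0.005, -0.041, 0, 0, 0.028], [0.0085, -0.067, 0, 0, 0.028], [0.012, -0.096, 0, 0, 0.028], [0.016, -0.127, 0, 0, 0.028], [0.02, -0.158, 0, 0, 0.028], [0.024, -0.189, 0, 0, 0.028], [0.028, -0.22, 0, 0, 0.028], [0.032, -0.251, 0, 0, 0.028], [0.036, -0.282, 0, 0, 0.028], [0.04, -0.313, 0, 0, 0.028], [0.0435, -0.344, 0, 0, 0.028], [0.0475, -0.373, 0, 0, 0.028], [0.051, -0.401, 0, 0, 0.028], [0.0545, -0.427, 0, 0, 0.028], [0.057, -0.449, 0, 0, 0.028], [0.059, -0.465, 0, 0, 0.028], [0.06, -0.4725, 0, 0, 0.028], [0.06, -0.4736, 0, 0, 0.028]]

```text
time_s: 7.43
ee_pos: [488.9, 247.8, 252.1]
ee_rot: [180.0, 0.1, 0.1]
force: [1.0, -0.5, -3.1]
gripper_width: 33.5
```

Request:
jog_arm:
  deltas:
    - [[0, 0, 0.0, 0, 0.028], [0, 0, 0.004, 0, 0.028], [0, 0, 0.012, 0, 0.028], [0, 0, 0.024, 0, 0.028], [0, 0, 0.038, 0, 0.028], [0, 0, 0.052, 0, 0.028], [0, 0, 0.066, 0, 0.028], [0, 0, 0.08, 0, 0.028], [0, 0, 0.09, 0, 0.028], [0, 0, 0.098, 0, 0.028], [0, 0, 0.104, 0, 0.028], [0, 0, 0.108, 0, 0.028], [0, 0, 0.11, 0, 0.028], [0, 0, 0.11, 0, 0.028], [0, 0, 0.11, 0, 0.028]]

```text
time_s: 8.68
ee_pos: [489.5, 246.6, 143.4]
ee_rot: [-180.0, -0.1, -0.0]
force: [-0.4, 0.6, -3.1]
gripper_width: 33.3
```

Run:
```python
from h import *
wrist("w4",[(489.2,246.5,5,31)])
im=env.grab_frame("top"); cv2.imwrite("pics/t4.png",im[:,:,::-1])
im=env.grab_frame("side"); cv2.imwrite("pics/s4.png",cv2.resize(im[190:390,90:350],None,fx=3,fy=3)[:,:,::-1])
```

```text
t 8.68 pos [489.5 246.6 143.4] rot [-180.    -0.1   -0. ] F [-0.4  0.6 -3.1] w 33.3109166546493
```

View pics/w4.png

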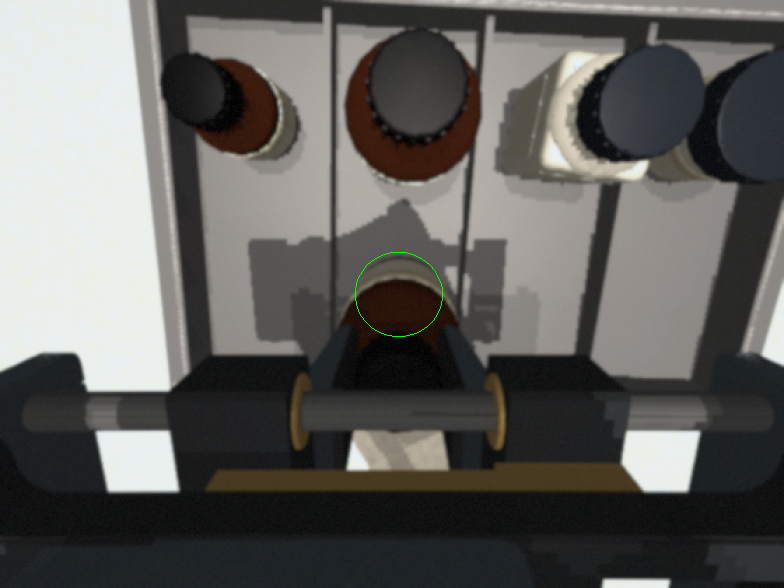

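View pics/s4.png

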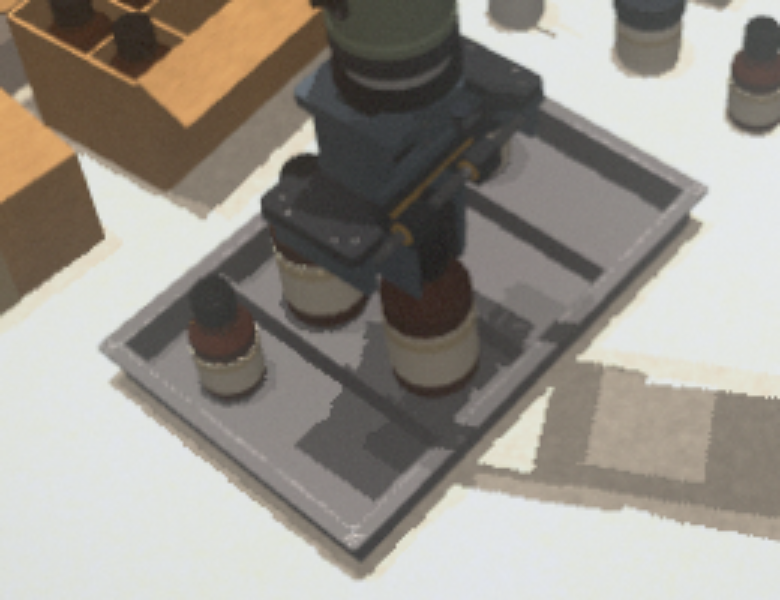

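Request:
jog_arm:
  deltas:
    - [[0, 0, 0.002, 0, 0.028], [0, 0, 0.004, 0, 0.028], [0, 0, 0.006, 0, 0.028], [0, 0, 0.007, 0, 0.028], [0, 0, 0.008, 0, 0.028], [0, 0, 0.0085, 0, 0.028], [0, 0, 0.009, 0, 0.028], [0, 0, 0.0093, 0, 0.028], [0, 0, 0.0093, 0, 0.028]]

```text
time_s: 9.58
ee_pos: [489.2, 246.4, 133.5]
ee_rot: [180.0, 0.0, -0.0]
force: [-0.1, 0.9, -2.9]
gripper_width: 33.1
```

Request:
jog_arm:
  deltas:
    - [[0, 0, 0.0003, 0, 0.028], [0, 0, 0.0006, 0, 0.028], [0, 0, 0.0006, 0, 0.028], [0, 0, 0.0006, 0, 0.028]]

```text
time_s: 9.92
ee_pos: [489.4, 246.4, 133.4]
ee_rot: [-180.0, -0.0, -0.0]
force: [0.1, 0.0, -0.1]
gripper_width: 33.4
```

Request:
jog_arm:
  deltas:
    - [[0, 0, 0, 0, 0.034], [0, 0, 0, 0, 0.036], [0, 0, 0, 0, 0.04], [0, 0, 0, 0, 0.046], [0, 0, 0, 0, 0.052], [0, 0, 0, 0, 0.052], [0, 0, -0.004, 0, 0.052], [0, 0, -0.014, 0, 0.052], [0, 0, -0.03, 0, 0.052], [0, 0, -0.05, 0, 0.052], [0, 0, -0.07, 0, 0.06], [0, 0, -0.085, 0, 0.07], [0, 0, -0.094, 0, 0.08], [0, 0, -0.098, 0, 0.09], [0, 0, -0.098, 0, 0.09]]

```text
time_s: 11.17
ee_pos: [489.5, 246.6, 232.1]
ee_rot: [-180.0, -0.1, -0.0]
force: [0.0, 0.1, 0.6]
gripper_width: 82.3
```

Run:
```python
from h import *
wrist("w5",[(489.4,246.5,143,17)])
```

```text
t 11.17 pos [489.5 246.6 232.1] rot [-180.    -0.1   -0. ] F [0.  0.1 0.6] w 82.26508573189268
```

View pics/w5.png

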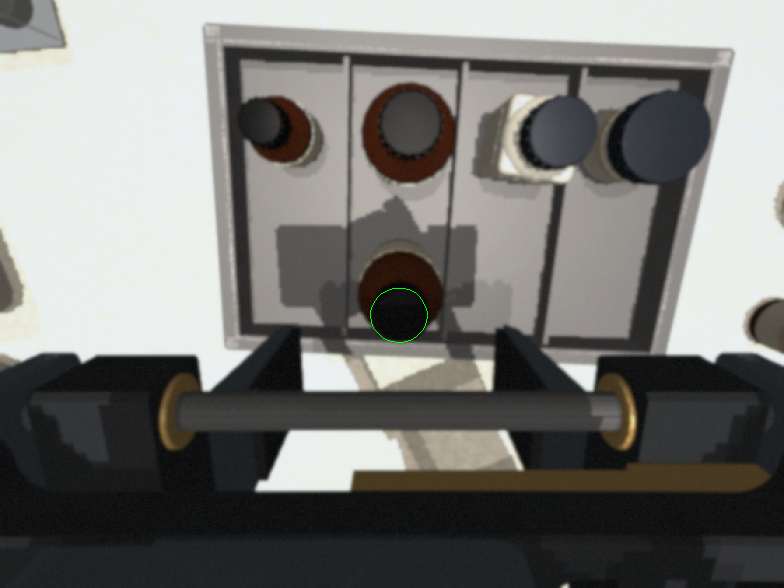

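Request:
jog_arm:
  deltas:
    - [[0.001, 0.007, 0, 0, 0.09], [0.003, 0.022, 0, 0, 0.09], [0.006, 0.044, 0, 0, 0.09], [0.01, 0.072, 0, 0, 0.085], [0.0145, 0.104, 0, 0, 0.08], [0.019, 0.136, 0, 0, 0.075], [0.0235, 0.168, 0, 0, 0.07], [0.028, 0.2, 0, 0, 0.065], [0.0325, 0.232, 0, 0, 0.065], [0.037, 0.264, 0, 0, 0.065], [0.0415, 0.296, 0, 0, 0.065], [0.046, 0.328, 0, 0, 0.065], [0.0505, 0.36, 0, 0, 0.065], [0.0545, 0.39, 0, 0, 0.065], [0.058, 0.417, 0, 0, 0.065], [0.061, 0.44, 0, 0, 0.065], [0.063, 0.456, 0, 0, 0.065], [0.0645, 0.465, 0, 0, 0.065], [0.065, 0.4676, 0, 0, 0.065], [0.065, 0.4676, 0, 0, 0.065]]

```text
time_s: 12.88
ee_pos: [554.0, -221.1, 230.5]
ee_rot: [-180.0, 0.1, -0.0]
force: [-0.5, 0.4, -0.6]
gripper_width: 65.1
```

Run:
```python
from h import *
wrist("w6",[(554.4,-221,118,20)])
```

```text
t 12.88 pos [ 554.  -221.1  230.5] rot [-180.     0.1   -0. ] F [-0.5  0.4 -0.6] w 65.07179690814772
```

View pics/w6.png

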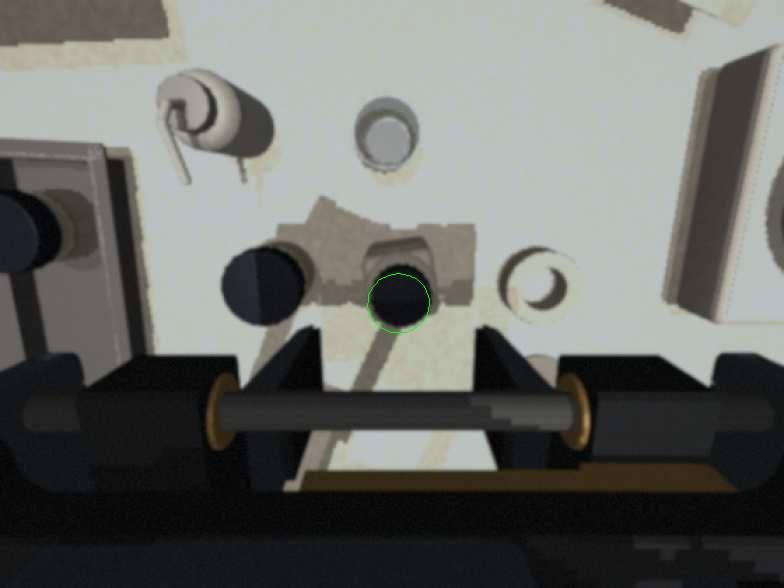

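```bash
cat >> h.py <<'E'
def zoom(name,out,box,objs,f=6,gain=2.5):
    import pickle
    im=np.load(f"pics/{name}.npy"); p=pickle.load(open(f"pics/{name}.pkl","rb")); r0,r1,c0,c1=box
    big=cv2.convertScaleAbs(cv2.resize(im[r0:r1,c0:c1],None,fx=f,fy=f,interpolation=3),alpha=gain)
    for x,y,z,r in objs: cv2.polylines(big,[np.round((circle("wrist",x,y,z,r,p)-[c0,r0]+.5)*f-.5).astype(int).reshape(-1,1,2)],True,(0,255,0),1)
    cv2.imwrite(f"pics/{out}.png",big)
E
python3 - <<'E'
from h import *
zoom("w6","w6z",(160,250,240,330),[(554.4,-221,118,20),(558,-221.5,118,20)])
E
```

```text
(no output)
```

View pics/w6z.png

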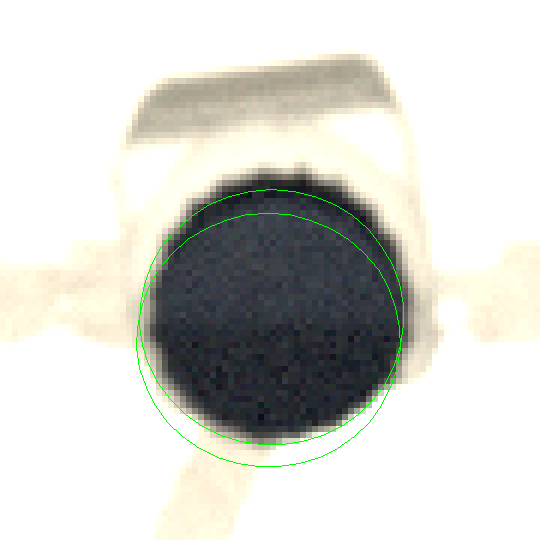

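Request:
jog_arm:
  deltas:
    - [[0.001, 0.0004, 0.005, 0, 0.065], [0.002, 0.0008, 0.015, 0, 0.065], [0.003, 0.0012, 0.03, 0, 0.062], [0.003, 0.0012, 0.048, 0, 0.06], [0.003, 0.0012, 0.066, 0, 0.06], [0.003, 0.0012, 0.084, 0, 0.06], [0.003, 0.0012, 0.1, 0, 0.06], [0.003, 0.0012, 0.112, 0, 0.06], [0.003, 0.0012, 0.118, 0, 0.056], [0.003, 0.0012, 0.12, 0, 0.052], [0.003, 0.0012, 0.1205, 0, 0.048], [0.003, 0.0012, 0.1205, 0, 0.045], [0.003, 0.0012, 0.1205, 0, 0.045]]

```text
time_s: 14.02
ee_pos: [557.7, -222.5, 111.4]
ee_rot: [180.0, -0.1, 0.0]
force: [-0.1, 0.7, 0.3]
gripper_width: 44.7
```

Run:
```python
from h import *
wrist("w7",[])
```

```text
t 14.02 pos [ 557.7 -222.5  111.4] rot [180.   -0.1   0. ] F [-0.1  0.7  0.3] w 44.70414928537323
```

View pics/w7.png

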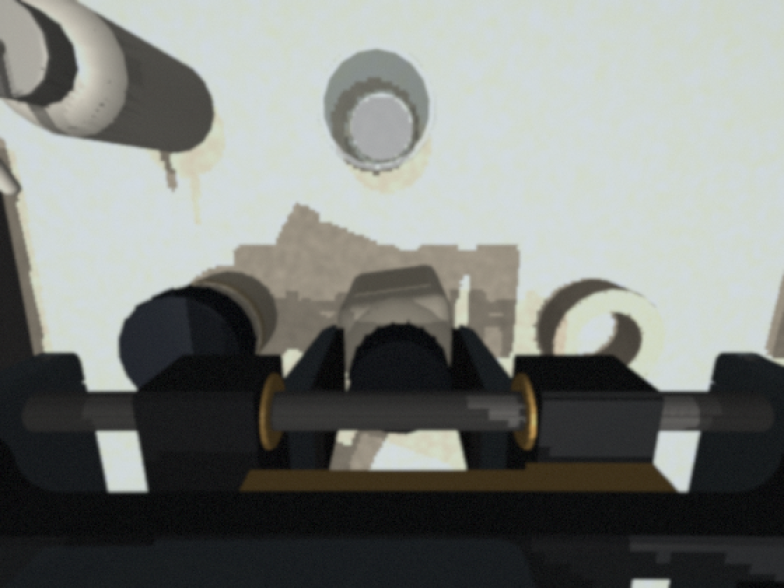

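Request:
jog_arm:
  deltas:
    - [[0, 0, 0, 0, 0.04], [0, 0, 0, 0, 0.036], [0, 0, 0, 0, 0.034], [0, 0, 0, 0, 0.034], [0, 0, 0, 0, 0.034], [0, 0, 0, 0, 0.034], [0, 0, -0.002, 0, 0.034], [0, 0, -0.006, 0, 0.034], [0, 0, -0.012, 0, 0.034], [0, 0, -0.022, 0, 0.034], [0, 0, -0.034, 0, 0.034], [0, 0, -0.048, 0, 0.034], [0, 0, -0.064, 0, 0.034], [0, 0, -0.08, 0, 0.034], [0, 0, -0.093, 0, 0.034], [0, 0, -0.103, 0, 0.034], [0, 0, -0.11, 0, 0.034], [0, 0, -0.114, 0, 0.034], [0, 0, -0.115, 0, 0.034], [0, 0, -0.115, 0, 0.034]]
  grip_force: 30

```text
time_s: 15.73
ee_pos: [557.0, -222.3, 225.3]
ee_rot: [-180.0, 0.0, -0.0]
force: [0.1, -0.0, -2.2]
gripper_width: 39.4
```

Request:
jog_arm:
  deltas:
    - [[-0.001, -0.006, 0, 0.1, 0.034], [-0.0035, -0.018, 0, 0.4, 0.034], [-0.007, -0.036, 0, 0.8, 0.034], [-0.0112, -0.059, 0, 1.2, 0.034], [-0.016, -0.084, 0, 1.8, 0.034], [-0.021, -0.11, 0, 2.3, 0.034], [-0.026, -0.136, 0, 2.9, 0.034], [-0.031, -0.162, 0, 3.4, 0.034], [-0.0357, -0.188, 0, 4.0, 0.034], [-0.0407, -0.214, 0, 4.5, 0.034], [-0.0456, -0.24, 0, 5.1, 0.034], [-0.0505, -0.266, 0, 5.6, 0.034], [-0.0555, -0.292, 0, 6.2, 0.034], [-0.06, -0.316, 0, 6.7, 0.034], [-0.064, -0.338, 0, 7.2, 0.034], [-0.0677, -0.356, 0, 7.6, 0.034], [-0.07, -0.369, 0, 7.8, 0.034], [-0.0715, -0.376, 0, 8.0, 0.034], [-0.072, -0.379, 0, 8.0, 0.034], [-0.072, -0.379, 0, 8.0, 0.034]]

```text
time_s: 17.4
ee_pos: [484.6, 157.1, 225.3]
ee_rot: [180.0, 0.0, -7.9]
force: [-0.8, -0.1, -2.2]
gripper_width: 39.4
```

Request:
jog_arm:
  deltas:
    - [[0, 0, 0.0, 0, 0.034], [0, 0, 0.004, 0, 0.034], [0, 0, 0.012, 0, 0.034], [0, 0, 0.024, 0, 0.034], [0, 0, 0.038, 0, 0.034], [0, 0, 0.052, 0, 0.034], [0, 0, 0.066, 0, 0.034], [0, 0, 0.078, 0, 0.034], [0, 0, 0.087, 0, 0.034], [0, 0, 0.094, 0, 0.034], [0, 0, 0.098, 0, 0.034], [0, 0, 0.1, 0, 0.034], [0, 0, 0.1, 0, 0.034], [0, 0, 0.1, 0, 0.034]]

```text
time_s: 18.57
ee_pos: [485.6, 156.7, 125.9]
ee_rot: [-180.0, -0.1, -8.0]
force: [0.9, -0.1, -1.8]
gripper_width: 39.3
```

Run:
```python
from h import *
wrist("w8",[(485,156.6,5,26)])
im=env.grab_frame("side"); cv2.imwrite("pics/s8.png",cv2.resize(im[190:390,90:350],None,fx=3,fy=3)[:,:,::-1])
```

```text
t 18.57 pos [485.6 156.7 125.9] rot [-180.    -0.1   -8. ] F [ 0.9 -0.1 -1.8] w 39.316054059479946
```

View pics/w8.png

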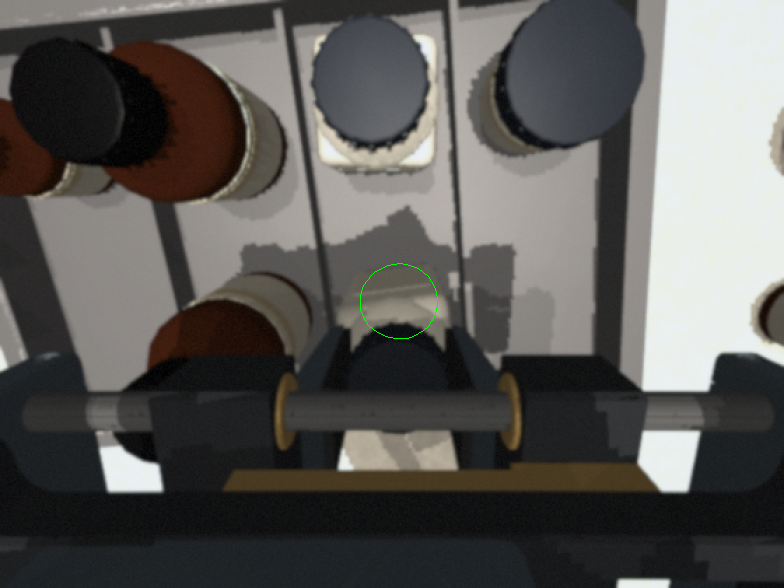

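View pics/s8.png

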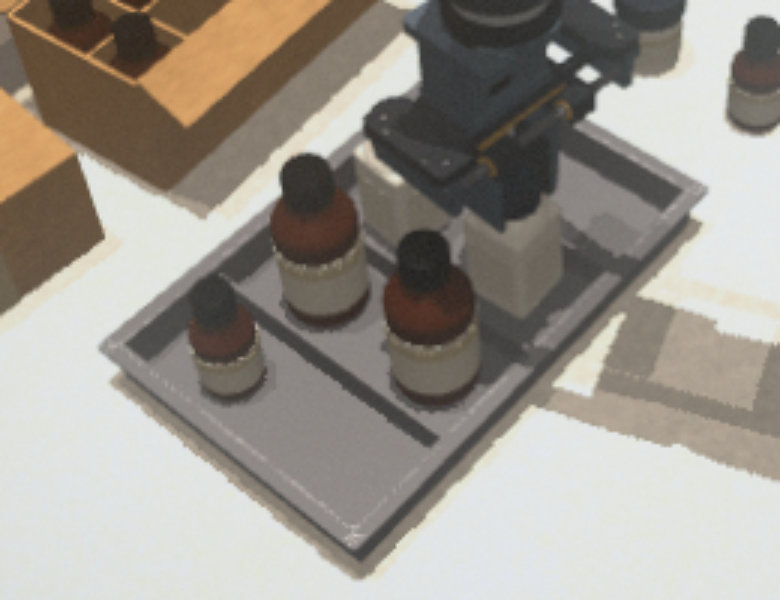

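Request:
jog_arm:
  deltas:
    - [[0, 0, 0.002, 0, 0.034], [0, 0, 0.004, 0, 0.034], [0, 0, 0.006, 0, 0.034], [0, 0, 0.0075, 0, 0.034], [0, 0, 0.0085, 0, 0.034], [0, 0, 0.009, 0, 0.034], [0, 0, 0.0095, 0, 0.034], [0, 0, 0.0098, 0, 0.034], [0, 0, 0.0098, 0, 0.034]]

```text
time_s: 19.42
ee_pos: [485.3, 156.5, 116.2]
ee_rot: [180.0, -0.0, -8.0]
force: [-1.6, -0.3, 3.6]
gripper_width: 39.1
```

Request:
jog_arm:
  deltas:
    - [[0, 0, 0, 0, 0.04], [0, 0, 0, 0, 0.042], [0, 0, 0, 0, 0.046], [0, 0, 0, 0, 0.052], [0, 0, 0, 0, 0.056], [0, 0, 0, 0, 0.056], [0, 0, -0.004, 0, 0.056], [0, 0, -0.014, 0, 0.056], [0, 0, -0.03, 0, 0.056], [0, 0, -0.05, 0, 0.056], [0, 0, -0.07, -1, 0.06], [0, 0, -0.085, -3, 0.07], [0, 0, -0.096, -5, 0.08], [0, 0, -0.102, -7, 0.09], [0, 0, -0.104, -8, 0.0912], [0, 0, -0.104, -8, 0.0912]]

```text
time_s: 20.75
ee_pos: [485.6, 156.7, 220.9]
ee_rot: [-180.0, -0.1, -0.0]
force: [-0.8, 0.2, -0.7]
gripper_width: 89.7
```

Run:
```python
from h import *
wrist("w9",[(485.3,156.6,123,20),(489.4,246.5,143,17)])
```

```text
t 20.75 pos [485.6 156.7 220.9] rot [-180.    -0.1   -0. ] F [-0.8  0.2 -0.7] w 89.72392990105668
```

View pics/w9.png

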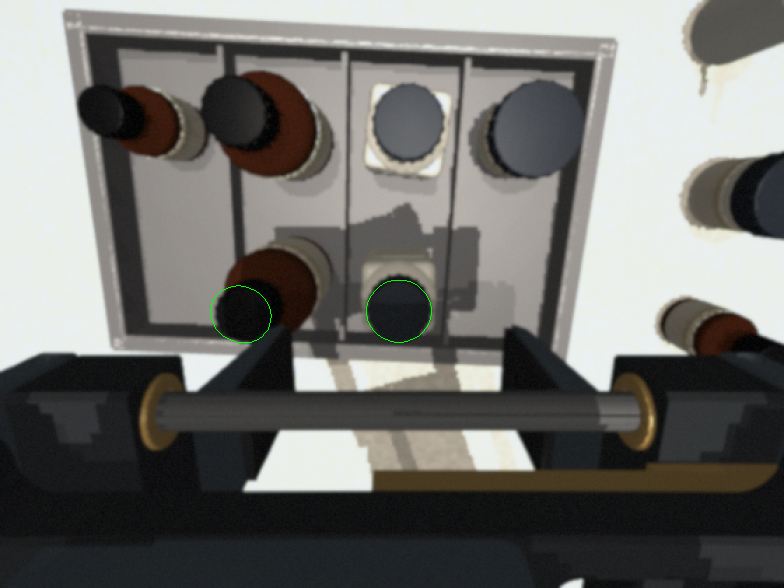

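Request:
jog_arm:
  deltas:
    - [[0.0015, 0.006, 0, 0, 0.0912], [0.004, 0.017, 0, 0, 0.0912], [0.008, 0.034, 0, 0, 0.0912], [0.013, 0.055, 0, 0, 0.0912], [0.019, 0.079, 0, 0, 0.0912], [0.025, 0.104, 0, 0, 0.0912], [0.031, 0.129, 0, 0, 0.0912], [0.037, 0.154, 0, 0, 0.0912], [0.043, 0.179, 0, 0, 0.0912], [0.0485, 0.203, 0, 0, 0.0912], [0.0535, 0.225, 0, 0, 0.0912], [0.058, 0.244, 0, 0, 0.0912], [0.0615, 0.259, 0, 0, 0.0912], [0.064, 0.269, 0, 0, 0.0912], [0.0654, 0.2734, 0, 0, 0.0912], [0.0654, 0.2734, 0, 0, 0.0912], [0.0654, 0.2734, 0, 0, 0.0912]]

```text
time_s: 22.22
ee_pos: [550.3, -116.6, 219.5]
ee_rot: [-180.0, 0.0, -0.0]
force: [-0.1, 1.4, 0.5]
gripper_width: 91.4
```

Run:
```python
from h import *
wrist("w10",[])
zoom("w10","w10z",(150,260,230,340),[(550.6,-116.7,74,30)],f=5)
```

```text
t 22.22 pos [ 550.3 -116.6  219.5] rot [-180.    0.   -0.] F [-0.1  1.4  0.5] w 91.35233328460707
```

View pics/w10.png

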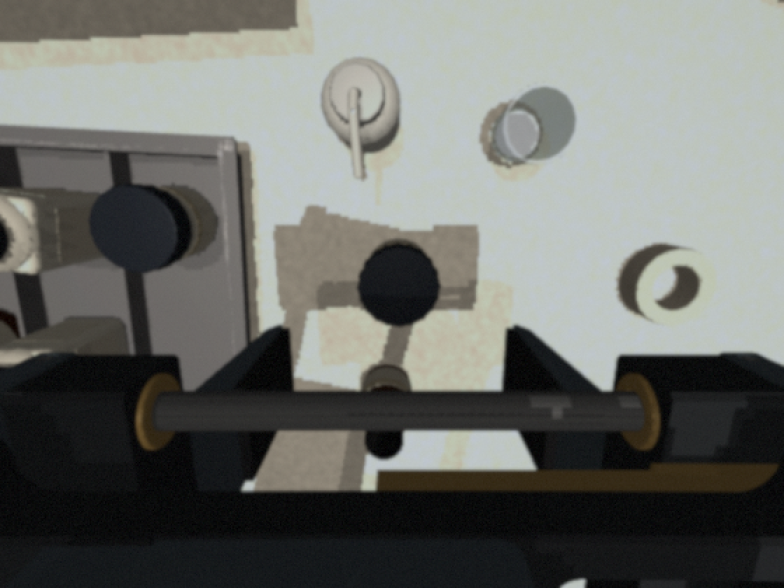

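View pics/w10z.png

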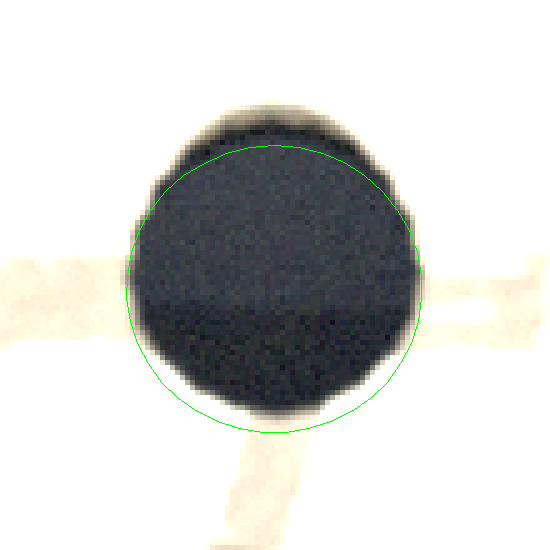

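Request:
jog_arm:
  deltas:
    - [[0.001, 0.0002, 0.005, 0, 0.0912], [0.002, 0.0004, 0.015, 0, 0.0912], [0.0025, 0.0004, 0.03, 0, 0.0912], [0.0025, 0.0004, 0.05, 0, 0.0912], [0.0025, 0.0004, 0.07, 0, 0.0912], [0.0025, 0.0004, 0.09, 0, 0.0912], [0.0025, 0.0004, 0.11, 0, 0.0912], [0.0025, 0.0004, 0.127, 0, 0.0912], [0.0025, 0.0004, 0.14, 0, 0.0912], [0.0025, 0.0004, 0.148, 0, 0.086], [0.0025, 0.0004, 0.152, 0, 0.08], [0.0025, 0.0004, 0.1535, 0, 0.075], [0.0025, 0.0004, 0.1535, 0, 0.07], [0.0025, 0.0004, 0.1535, 0, 0.066], [0.0025, 0.0004, 0.1535, 0, 0.066]]

```text
time_s: 23.52
ee_pos: [553.7, -117.3, 67.1]
ee_rot: [180.0, -0.1, -0.0]
force: [-0.7, 0.4, 0.2]
gripper_width: 66.2
```

Run:
```python
from h import *
wrist("w11",[])
```

```text
t 23.52 pos [ 553.7 -117.3   67.1] rot [180.   -0.1  -0. ] F [-0.7  0.4  0.2] w 66.15483561887164
```

View pics/w11.png

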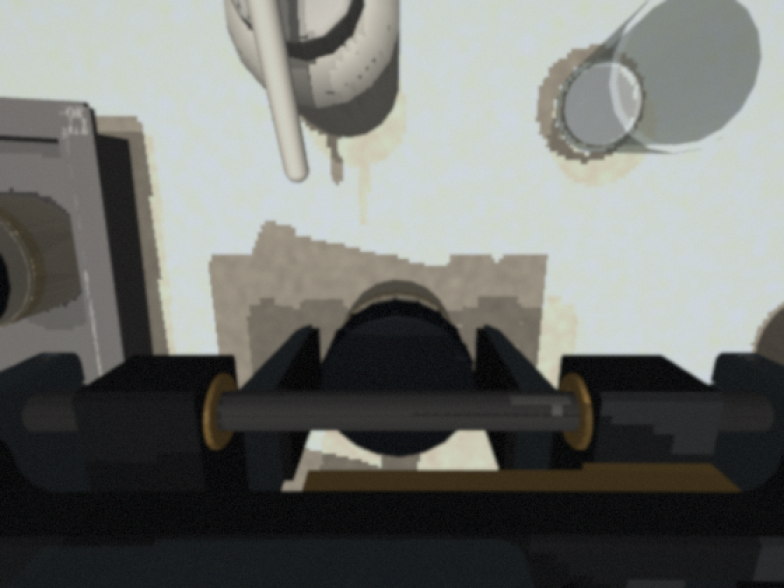

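Request:
jog_arm:
  deltas:
    - [[0, 0, 0, 0, 0.062], [0, 0, 0, 0, 0.058], [0, 0, 0, 0, 0.055], [0, 0, 0, 0, 0.055], [0, 0, 0, 0, 0.055], [0, 0, 0, 0, 0.055], [0, 0, -0.002, 0, 0.055], [0, 0, -0.006, 0, 0.055], [0, 0, -0.012, 0, 0.055], [0, 0, -0.022, 0, 0.055], [0, 0, -0.034, 0, 0.055], [0, 0, -0.048, 0, 0.055], [0, 0, -0.064, 0, 0.055], [0, 0, -0.08, 0, 0.055], [0, 0, -0.093, 0, 0.055], [0, 0, -0.103, 0, 0.055], [0, 0, -0.109, 0, 0.055], [0, 0, -0.11, 0, 0.055], [0, 0, -0.11, 0, 0.055]]
  grip_force: 30

```text
time_s: 25.15
ee_pos: [553.0, -117.2, 176.4]
ee_rot: [180.0, -0.0, -0.0]
force: [-0.2, -0.2, -1.1]
gripper_width: 59.9
```

Request:
jog_arm:
  deltas:
    - [[-0.001, -0.003, 0, 0, 0.055], [-0.004, -0.01, 0, 0, 0.055], [-0.008, -0.021, 0, 0, 0.055], [-0.014, -0.036, 0, 0, 0.055], [-0.021, -0.053, 0, 0, 0.055], [-0.028, -0.071, 0, 0, 0.055], [-0.035, -0.089, 0, 0, 0.055], [-0.042, -0.107, 0, 0, 0.055], [-0.049, -0.125, 0, 0, 0.055], [-0.056, -0.142, 0, 0, 0.055], [-0.062, -0.157, 0, 0, 0.055], [-0.067, -0.17, 0, 0, 0.055], [-0.0705, -0.179, 0, 0, 0.055], [-0.072, -0.183, 0, 0, 0.055], [-0.0725, -0.1838, 0, 0, 0.055], [-0.0725, -0.1838, 0, 0, 0.055]]

```text
time_s: 26.48
ee_pos: [480.4, 66.8, 176.2]
ee_rot: [180.0, -0.0, 0.0]
force: [-0.8, -1.0, -0.6]
gripper_width: 59.7
```

Request:
jog_arm:
  deltas:
    - [[0, 0, 0.003, 0, 0.055], [0, 0, 0.01, 0, 0.055], [0, 0, 0.02, 0, 0.055], [0, 0, 0.032, 0, 0.055], [0, 0, 0.045, 0, 0.055], [0, 0, 0.058, 0, 0.055], [0, 0, 0.07, 0, 0.055], [0, 0, 0.08, 0, 0.055], [0, 0, 0.087, 0, 0.055], [0, 0, 0.092, 0, 0.055], [0, 0, 0.095, 0, 0.055], [0, 0, 0.095, 0, 0.055], [0, 0, 0.095, 0, 0.055]]

```text
time_s: 27.57
ee_pos: [480.8, 66.6, 81.3]
ee_rot: [180.0, -0.0, -0.0]
force: [0.5, 0.0, -0.5]
gripper_width: 59.7
```

Run:
```python
from h import *
wrist("w12",[(480.7,66.7,5,28)])
im=env.grab_frame("side"); cv2.imwrite("pics/s12.png",cv2.resize(im[150:350,120:380],None,fx=3,fy=3)[:,:,::-1])
```

```text
t 27.57 pos [480.8  66.6  81.3] rot [180.  -0.  -0.] F [ 0.5  0.  -0.5] w 59.73279964951339
```

View pics/w12.png

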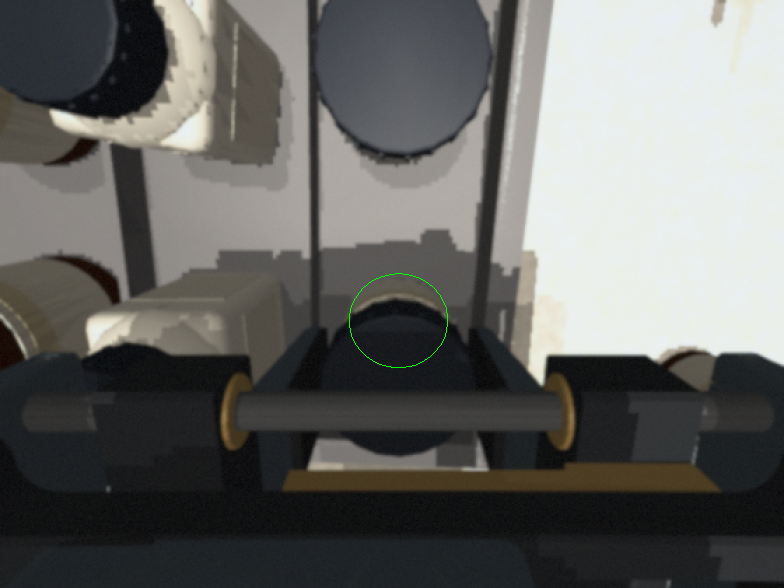

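View pics/s12.png

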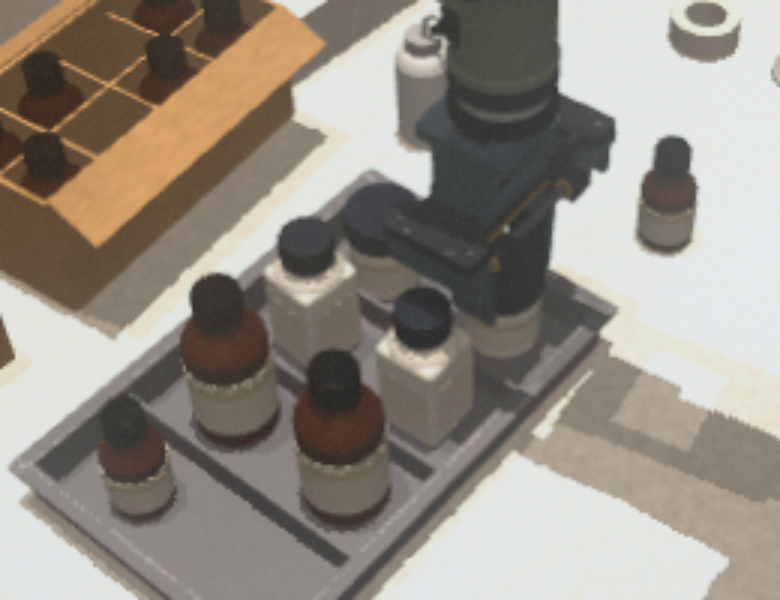

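Request:
jog_arm:
  deltas:
    - [[0, 0, 0.002, 0, 0.055], [0, 0, 0.004, 0, 0.055], [0, 0, 0.006, 0, 0.055], [0, 0, 0.0075, 0, 0.055], [0, 0, 0.0085, 0, 0.055], [0, 0, 0.009, 0, 0.055], [0, 0, 0.0095, 0, 0.055], [0, 0, 0.0098, 0, 0.055], [0, 0, 0.0098, 0, 0.055]]

```text
time_s: 28.42
ee_pos: [480.6, 66.6, 71.7]
ee_rot: [180.0, -0.0, -0.0]
force: [-1.3, 0.5, 2.8]
gripper_width: 59.4
```

Request:
jog_arm:
  deltas:
    - [[0, 0, 0, 0, 0.06], [0, 0, 0, 0, 0.062], [0, 0, 0, 0, 0.066], [0, 0, 0, 0, 0.07], [0, 0, 0, 0, 0.074], [0, 0, 0, 0, 0.074], [0, 0, -0.004, 0, 0.074], [0, 0, -0.014, 0, 0.074], [0, 0, -0.03, 0, 0.074], [0, 0, -0.05, 0, 0.074], [0, 0, -0.074, 0, 0.074], [0, 0, -0.098, 0, 0.07], [0, 0, -0.12, 0, 0.066], [0, 0, -0.137, 0, 0.06], [0, 0, -0.146, 0, 0.06], [0, 0, -0.15, 0, 0.06], [0, 0, -0.15, 0, 0.06]]

```text
time_s: 29.83
ee_pos: [480.7, 66.6, 221.9]
ee_rot: [-180.0, -0.1, -0.0]
force: [0.7, -0.3, -1.1]
gripper_width: 59.8
```

Run:
```python
from h import *
wrist("w13",[(480.7,66.7,79,30),(485.3,156.6,123,20)])
```

```text
t 29.83 pos [480.7  66.6 221.9] rot [-180.    -0.1   -0. ] F [ 0.7 -0.3 -1.1] w 59.82454455075289
```

View pics/w13.png

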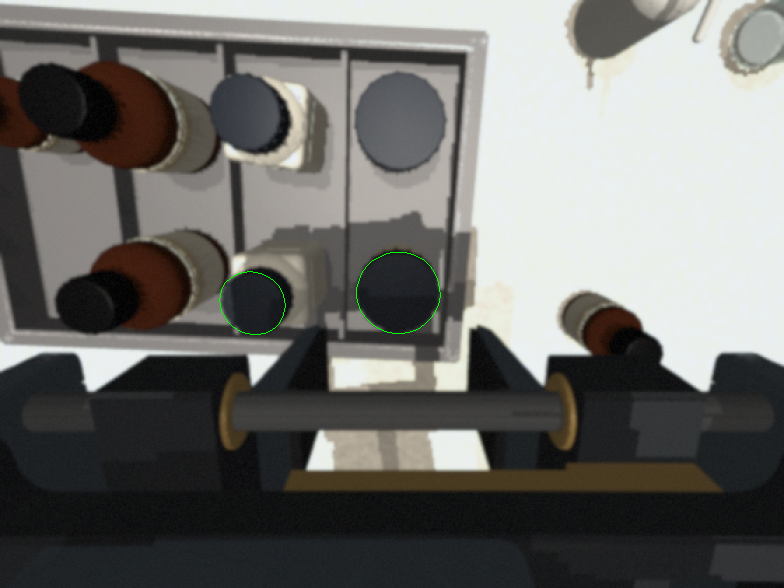

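Now the small one at about (440, -106): dx −40.5, dy −172.6.

Request:
jog_arm:
  deltas:
    - [[-0.001, 0.003, 0, 0, 0.06], [-0.0025, 0.011, 0, 0, 0.06], [-0.0055, 0.024, 0, 0, 0.06], [-0.0095, 0.041, 0, 0, 0.058], [-0.014, 0.06, 0, 0, 0.056], [-0.0185, 0.079, 0, 0, 0.055], [-0.023, 0.098, 0, 0, 0.055], [-0.0275, 0.117, 0, 0, 0.055], [-0.0315, 0.134, 0, 0, 0.055], [-0.035, 0.149, 0, 0, 0.055], [-0.038, 0.161, 0, 0, 0.055], [-0.0397, 0.169, 0, 0, 0.055], [-0.0405, 0.1726, 0, 0, 0.055], [-0.0405, 0.1726, 0, 0, 0.055], [-0.0405, 0.1726, 0, 0, 0.055]]

```text
time_s: 31.13
ee_pos: [440.0, -105.8, 221.2]
ee_rot: [-180.0, 0.0, -0.0]
force: [-0.2, 1.1, 0.3]
gripper_width: 54.8
```

Run:
```python
from h import *
wrist("w14",[])
zoom("w14","w14z",(165,265,230,330),[(440.3,-106,98,14)],f=5,gain=3.5)
```

```text
t 31.13 pos [ 440.  -105.8  221.2] rot [-180.    0.   -0.] F [-0.2  1.1  0.3] w 54.82000091412716
```

View pics/w14.png

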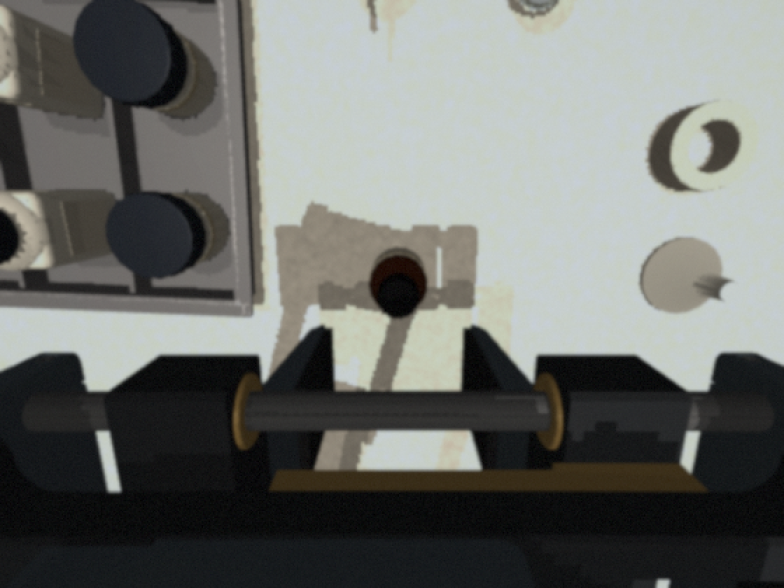

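View pics/w14z.png

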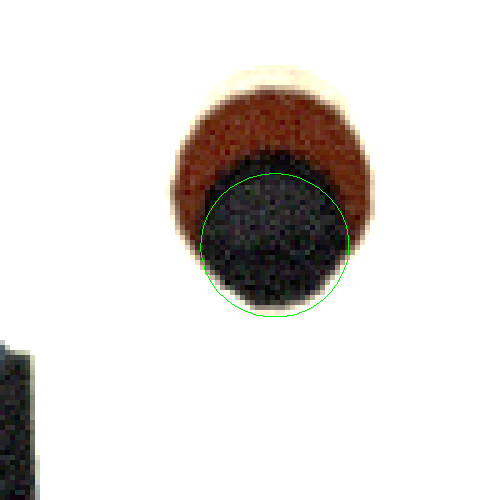

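Request:
jog_arm:
  deltas:
    - [[0.001, 0.0005, 0.005, 0, 0.055], [0.001, 0.0005, 0.015, 0, 0.055], [0.001, 0.0005, 0.03, 0, 0.055], [0.001, 0.0005, 0.048, 0, 0.055], [0.001, 0.0005, 0.066, 0, 0.055], [0.001, 0.0005, 0.084, 0, 0.055], [0.001, 0.0005, 0.1, 0, 0.055], [0.001, 0.0005, 0.114, 0, 0.052], [0.001, 0.0005, 0.124, 0, 0.048], [0.001, 0.0005, 0.129, 0, 0.044], [0.001, 0.0005, 0.1297, 0, 0.04], [0.001, 0.0005, 0.1297, 0, 0.036], [0.001, 0.0005, 0.1297, 0, 0.034], [0.001, 0.0005, 0.1297, 0, 0.034]]

```text
time_s: 32.35
ee_pos: [441.7, -106.5, 92.4]
ee_rot: [180.0, -0.1, 0.0]
force: [0.3, -0.2, -0.7]
gripper_width: 34.2
```

Run:
```python
from h import *
wrist("w15",[])
```

```text
t 32.35 pos [ 441.7 -106.5   92.4] rot [180.   -0.1   0. ] F [ 0.3 -0.2 -0.7] w 34.1885254616324
```

View pics/w15.png

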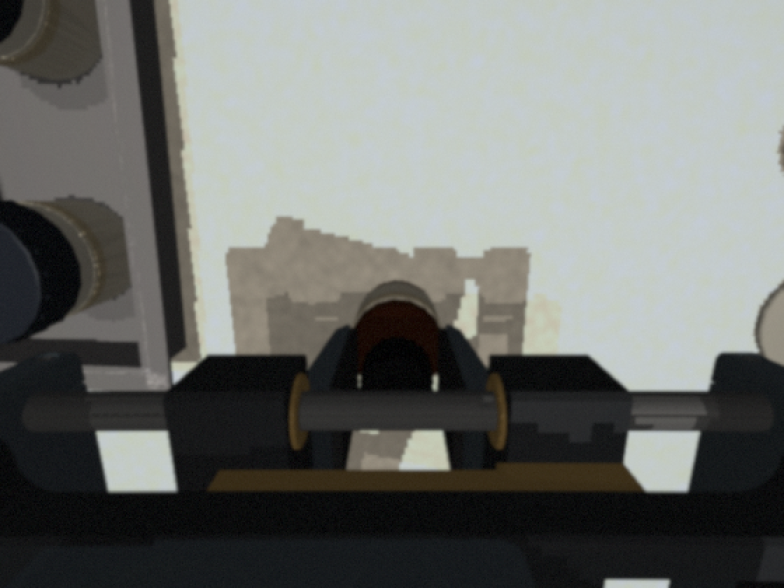

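Request:
jog_arm:
  deltas:
    - [[0, 0, 0, 0, 0.03], [0, 0, 0, 0, 0.026], [0, 0, 0, 0, 0.022], [0, 0, 0, 0, 0.022], [0, 0, 0, 0, 0.022], [0, 0, 0, 0, 0.022], [0, 0, -0.002, 0, 0.022], [0, 0, -0.006, 0, 0.022], [0, 0, -0.012, 0, 0.022], [0, 0, -0.024, 0, 0.022], [0, 0, -0.042, 0, 0.022], [0, 0, -0.064, 0, 0.022], [0, 0, -0.088, 0, 0.022], [0, 0, -0.112, 0, 0.022], [0, 0, -0.134, 0, 0.022], [0, 0, -0.152, 0, 0.022], [0, 0, -0.166, 0, 0.022], [0, 0, -0.173, 0, 0.022], [0, 0, -0.175, 0, 0.022], [0, 0, -0.175, 0, 0.022]]
  grip_force: 25

```text
time_s: 34.07
ee_pos: [440.9, -106.5, 266.8]
ee_rot: [180.0, -0.0, -0.0]
force: [-0.2, -0.6, -0.7]
gripper_width: 27.4
```

Run:
```python
from h import *
wrist("w16",[])
im=env.grab_frame("side"); cv2.imwrite("pics/s16.png",cv2.resize(im[90:290,200:460],None,fx=3,fy=3)[:,:,::-1])
```

```text
t 34.07 pos [ 440.9 -106.5  266.8] rot [180.  -0.  -0.] F [-0.2 -0.6 -0.7] w 27.35552723254641
```

View pics/s16.png

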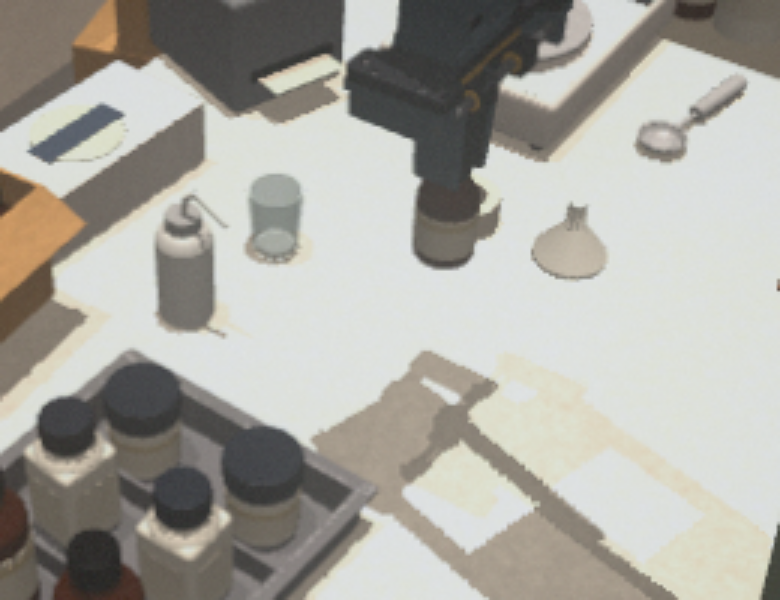

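Request:
jog_arm:
  deltas:
    - [[0.001, -0.006, 0, 0, 0.022], [0.0025, -0.02, 0, 0, 0.022], [0.005, -0.04, 0, 0, 0.022], [0.0075, -0.064, 0, 0, 0.022], [0.011, -0.092, 0, 0, 0.022], [0.0145, -0.121, 0, 0, 0.022], [0.018, -0.15, 0, 0, 0.022], [0.0213, -0.179, 0, 0, 0.022], [0.0248, -0.208, 0, 0, 0.022], [0.0282, -0.237, 0, 0, 0.022], [0.0317, -0.266, 0, 0, 0.022], [0.0352, -0.295, 0, 0, 0.022], [0.0386, -0.324, 0, 0, 0.022], [0.042, -0.352, 0, 0, 0.022], [0.045, -0.379, 0, 0, 0.022], [0.048, -0.403, 0, 0, 0.022], [0.05, -0.422, 0, 0, 0.022], [0.0515, -0.435, 0, 0, 0.022], [0.0523, -0.4415, 0, 0, 0.022], [0.0525, -0.443, 0, 0, 0.022]]

```text
time_s: 35.83
ee_pos: [493.4, 337.3, 265.9]
ee_rot: [179.9, 0.1, 0.1]
force: [0.4, 0.3, -0.6]
gripper_width: 27.2
```

Request:
jog_arm:
  deltas:
    - [[0, 0, 0.0, 0, 0.022], [0, 0, 0.004, 0, 0.022], [0, 0, 0.014, 0, 0.022], [0, 0, 0.03, 0, 0.022], [0, 0, 0.048, 0, 0.022], [0, 0, 0.068, 0, 0.022], [0, 0, 0.088, 0, 0.022], [0, 0, 0.107, 0, 0.022], [0, 0, 0.124, 0, 0.022], [0, 0, 0.138, 0, 0.022], [0, 0, 0.149, 0, 0.022], [0, 0, 0.156, 0, 0.022], [0, 0, 0.16, 0, 0.022], [0, 0, 0.16, 0, 0.022], [0, 0, 0.16, 0, 0.022]]

```text
time_s: 37.08
ee_pos: [494.0, 336.6, 107.2]
ee_rot: [-180.0, -0.1, -0.0]
force: [0.1, 0.3, -0.3]
gripper_width: 27.4
```

Run:
```python
from h import *
wrist("w17",[(493.4,336.5,5,23)])
im=env.grab_frame("side"); cv2.imwrite("pics/s17.png",cv2.resize(im[190:390,90:350],None,fx=3,fy=3)[:,:,::-1])
```

```text
t 37.08 pos [494.  336.6 107.2] rot [-180.    -0.1   -0. ] F [ 0.1  0.3 -0.3] w 27.424340430526705
```

View pics/w17.png

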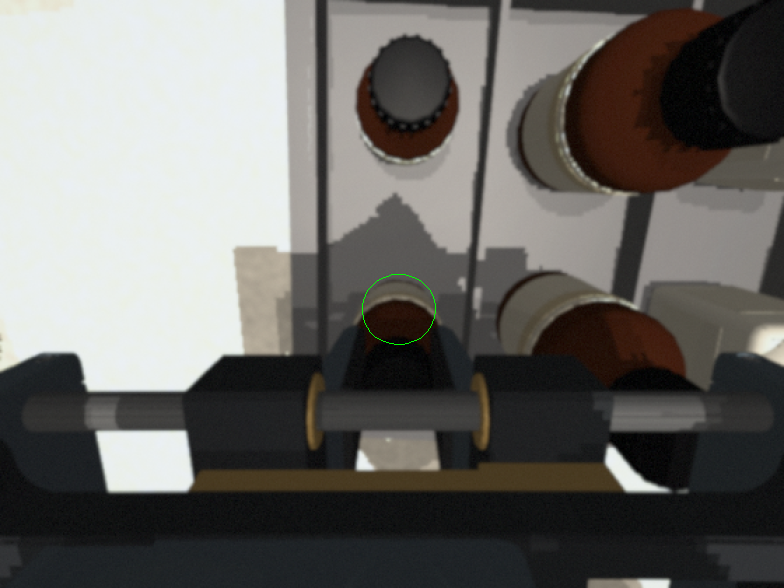

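View pics/s17.png

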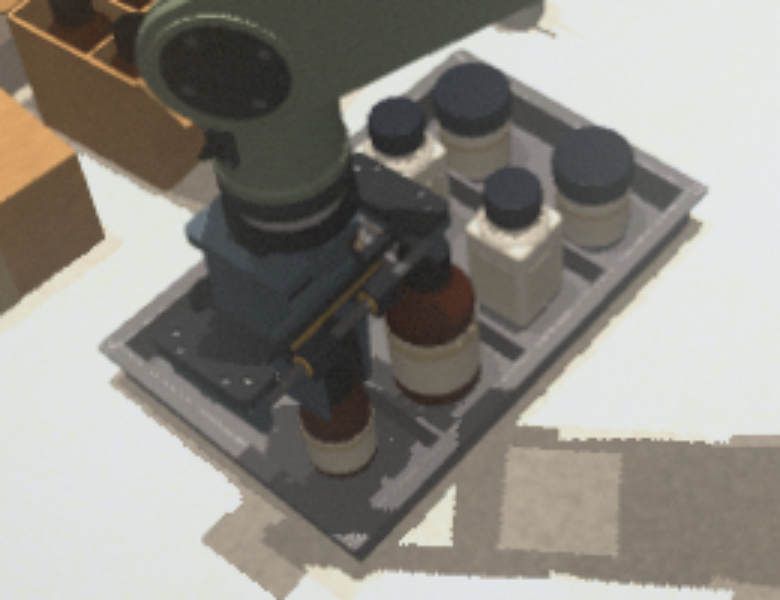

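Request:
jog_arm:
  deltas:
    - [[0, 0, 0.002, 0, 0.022], [0, 0, 0.004, 0, 0.022], [0, 0, 0.006, 0, 0.022], [0, 0, 0.0072, 0, 0.022], [0, 0, 0.0082, 0, 0.022], [0, 0, 0.0088, 0, 0.022], [0, 0, 0.0092, 0, 0.022], [0, 0, 0.0095, 0, 0.022], [0, 0, 0.0095, 0, 0.022]]

```text
time_s: 37.93
ee_pos: [493.7, 336.5, 97.2]
ee_rot: [180.0, -0.0, -0.0]
force: [-0.5, -0.3, -1.5]
gripper_width: 27.8
```

Request:
jog_arm:
  deltas:
    - [[0, 0, 0.0003, 0, 0.022], [0, 0, 0.0005, 0, 0.022], [0, 0, 0.0005, 0, 0.022], [0, 0, 0.0005, 0, 0.022]]

```text
time_s: 38.27
ee_pos: [493.8, 336.6, 97.2]
ee_rot: [-180.0, -0.0, -0.0]
force: [0.2, 0.1, 2.9]
gripper_width: 27.8
```

Contact. Release and raise.

Request:
jog_arm:
  deltas:
    - [[0, 0, 0, 0, 0.028], [0, 0, 0, 0, 0.03], [0, 0, 0, 0, 0.034], [0, 0, 0, 0, 0.04], [0, 0, 0, 0, 0.043], [0, 0, 0, 0, 0.043], [0, 0, -0.004, 0, 0.043], [0, 0, -0.014, 0, 0.043], [0, 0, -0.03, 0, 0.043], [0, 0, -0.05, 0, 0.043], [0, 0, -0.074, 0, 0.043], [0, 0, -0.098, 0, 0.043], [0, 0, -0.122, 0, 0.043], [0, 0, -0.142, 0, 0.043], [0, 0, -0.158, 0, 0.043], [0, 0, -0.166, 0, 0.043], [0, 0, -0.17, 0, 0.043], [0, 0, -0.17, 0, 0.043]]

```text
time_s: 39.77
ee_pos: [493.8, 336.6, 267.6]
ee_rot: [-180.0, -0.1, -0.0]
force: [-0.4, 0.1, -0.6]
gripper_width: 42.5
```

Run:
```python
from h import *
wrist("w18",[(493.5,336.5,103,14),(489.4,246.5,143,17)])
```

```text
t 39.77 pos [493.8 336.6 267.6] rot [-180.    -0.1   -0. ] F [-0.4  0.1 -0.6] w 42.48572072651336
```

View pics/w18.png

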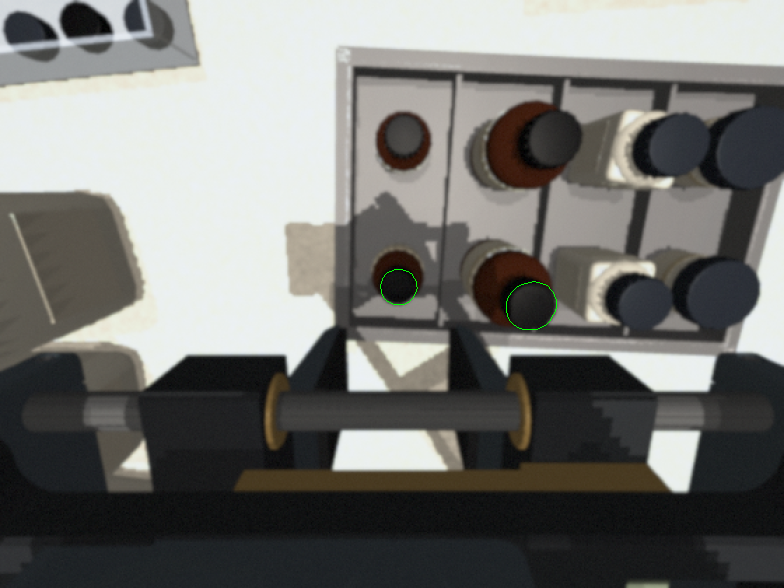

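Request:
jog_arm:
  deltas:
    - [[-0.005, 0, -0.005, 0, 0.043], [-0.015, 0, -0.012, 0, 0.043], [-0.03, 0, -0.02, 0, 0.043], [-0.05, 0, -0.03, 0, 0.043], [-0.07, 0, -0.04, 0, 0.043], [-0.09, 0, -0.05, 0, 0.043], [-0.11, 0, -0.055, 0, 0.043], [-0.125, 0, -0.058, 0, 0.043], [-0.13, 0, -0.06, 0, 0.043], [-0.13, 0, -0.06, 0, 0.043], [-0.13, 0, -0.06, 0, 0.043]]

```text
time_s: 40.73
ee_pos: [363.6, 336.6, 326.7]
ee_rot: [180.0, -0.0, 0.0]
force: [-0.1, 1.2, -0.1]
gripper_width: 43.0
```

Run:
```python
from h import *
im=env.grab_frame("top")[:,:,::-1]; cv2.imwrite("pics/t19.png",cv2.resize(np.ascontiguousarray(im[120:300,80:480]),None,fx=2,fy=2,interpolation=3))
im=env.grab_frame("side")[:,:,::-1]; cv2.imwrite("pics/s19.png",cv2.resize(np.ascontiguousarray(im[130:390,90:420]),None,fx=2.3,fy=2.3,interpolation=3))
print(env.state()["force"])
for n in ["large_full","small_full","squat_full","square_full","wash_bottle_mid"]:
    print(n,[(np.array(d["xyz"]),round(d["conf"],2)) for d in env.look_for("top",n)][:4])
```

```text
[-1.1  0.2 -0.5]
large_full [(array([584. , 228.5, 104. ]), 0.75)]
small_full [(array([595. , 319.5,  65.8]), 0.96)]
squat_full [(array([593.2,  60.9,  77.8]), 0.69), (array([479.6, 143.7,  92.3]), 0.55)]
square_full [(array([581.3, 140.4,  93.3]), 0.69)]
wash_bottle_mid [(array([658.6, -92.5,  90.9]), 0.8)]
```

View pics/t19.png

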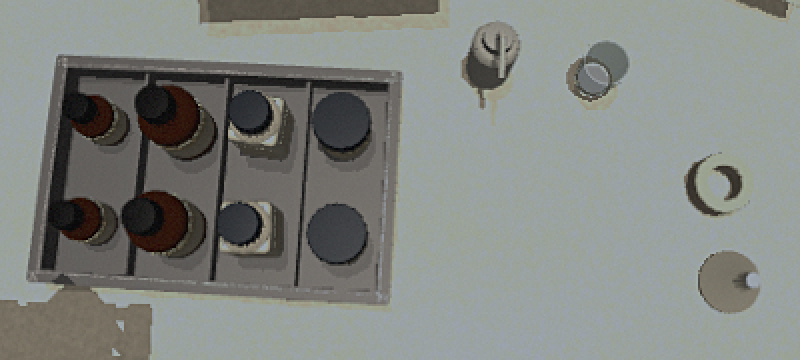

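View pics/s19.png

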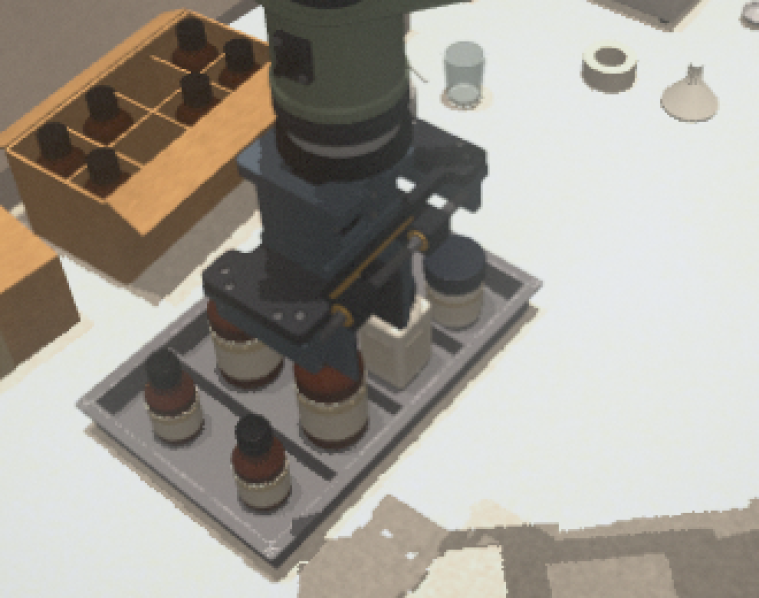

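The top and side pictures show all four returned bottles upright in the front halves of their lanes. The full bottles and the wash bottle are where they started, and the gripper is clear.

```bash
python3 -c "
from workcell import env
print(env.job_done())"
```

```text
the job is handed in; nothing more can be done
None
```

All four returned bottles are back in the tray, and I handed the job in at about 41 s of the 99 s allowed. Each stands upright in the front half of its lane, in front of the full one of the same shape and size. From the robot's left to right the lanes hold small, large, square and squat.

- **Handling:** I gripped each bottle by its cap and set it down in small steps. The readings just after floor contact were a few newtons at most.
- **Full bottles and wash bottle:** The last top picture shows all eight bottles standing in the right lanes. The detector put the full bottles and the wash bottle within about 2.5 mm of their starting readings, inside its 4 mm accuracy, apart from a noisy height reading for the small full one (6 mm).
- **Disagreements:** The wrist camera showed the caps of the square and squat bottles about 3 mm further out in x than the top camera did. I used the wrist figures when gripping. In the last check the detector also gave a second, less certain "squat_full" where the returned square bottle stands, which the picture shows to be wrong.
- **Not seen:** In the last side picture the gripper hid parts of the large and square bottles, so for those I relied on the top and wrist pictures.

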